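# Make up the power-supply repair kit

### The job

Make up the kit tray for a power-supply repair: stand the fat capacitor in the round nest, the large transformer in the square nest and the long heat sink in the oblong nest, each upright and right down on the floor of its nest. Leave the slim capacitor, the small transformer and the short heat sink standing where they are.

Things in the scene. Friction and masses are not known exactly. Their poses are not given: they have to be found in the camera images.
- cap_fat: Fat capacitor: plain black can with an aluminium top, diameter 32 mm, 45 mm tall, about 60 g; stands upright, somewhere on the blue mat around the tray; origin: centre of its underside, z up along the can.
- cap_slim: Slim capacitor, look-alike that stays where it is: black can with an aluminium top, diameter 22 mm, 45 mm tall; stands upright, somewhere on the blue mat around the tray; origin: centre of its underside, z up.
- trafo_large: Large transformer: square black foot 40 x 40 x 7 mm, dark steel core across it along x (40 x 23 mm) and copper winding along y (26 x 40 mm, up to 37 mm high), 44 mm tall in all, about 180 g. It can be gripped across x (on the core, 40 mm) or across y (on the winding, 40 mm); stands upright, somewhere on the blue mat around the tray; origin: centre of its underside, z up.
- trafo_small: Small transformer, look-alike that stays where it is: as the large one, but foot 26 x 26 mm and 36 mm tall; stands upright, somewhere on the blue mat around the tray; origin: centre of its underside, z up.
- sink_long: Long heat sink: bare aluminium block with upright fins, 24 mm along its x, 56 mm along its y, 40 mm tall, about 90 g; to be gripped across its 24 mm (along x); stands upright, somewhere on the blue mat around the tray; origin: centre of its underside, z up.
- sink_short: Short heat sink, look-alike that stays where it is: as the long one, but only 32 mm along its y (24 mm along x, 40 mm tall); stands upright, somewhere on the blue mat around the tray; origin: centre of its underside, z up.
- nest_round: Grey foam block 84 x 84 x 16 mm high, fixed in the low aluminium tray; three such blocks, in any order, in a row along their y, 88 mm apart. In its top, centred: a round pocket of diameter 48 mm, 11 mm deep, with a dark floor. Origin: centre of its underside, 4 mm above the table; pocket floor at z = 5 mm, top at z = 16 mm in this frame (9 and 20 mm above the table). z up.
- nest_square: Grey foam block 84 x 84 x 16 mm high, fixed in the low aluminium tray; three such blocks, in any order, in a row along their y, 88 mm apart. In its top, centred: a square pocket 56 x 56 mm with sides along x and y, 11 mm deep, with a dark floor. Origin: centre of its underside, 4 mm above the table; pocket floor at z = 5 mm, top at z = 16 mm in this frame (9 and 20 mm above the table). z up.
- nest_oblong: Grey foam block 84 x 84 x 16 mm high, fixed in the low aluminium tray; three such blocks, in any order, in a row along their y, 88 mm apart. In its top, centred: an oblong pocket 40 mm along x by 72 mm along y, 11 mm deep, with a dark floor. Origin: centre of its underside, 4 mm above the table; pocket floor at z = 5 mm, top at z = 16 mm in this frame (9 and 20 mm above the table). z up.

How it is judged:
At the end, for the whole second after the job is handed in: Each of the three parts stands upright (0.12 rad) in its own nest: centre within 14 mm of the nest's, underside at most 4 mm above the pocket's floor, released, at rest (under 0.02 m/s). The three look-alikes still stand (0.12 rad) within 30 mm of where they started (horizontal distance between cap_fat and nest_round below 0.014 m and z of cap_fat in the frame of nest_round below 0.009 m and angle between each of cap_fat, trafo_large, sink_long, cap_slim, trafo_small, sink_short's own z axis and vertical below 0.12 rad and linear speed of each of cap_fat, trafo_large, sink_long below 0.02 m/s and contact force between each of cap_fat, trafo_large, sink_long and the fingers below 0.1 N and horizontal distance between trafo_large and nest_square below 0.014 m and z of trafo_large in the frame of nest_square below 0.009 m and horizontal distance between sink_long and nest_oblong below 0.014 m and z of sink_long in the frame of nest_oblong below 0.009 m and distance of each of cap_slim, trafo_small, sink_short from where it was at the start of the episode below 0.03 m); the robot touches nothing.
It also fails if it takes over 74 s, if anything falls off the work surface, if the arm or the gripper's body presses on something with over 40 N, if the wrist force passes 120 N, or if a joint passes its speed limit or range.

### The arm

A 6-joint arm with a two-finger parallel gripper is mounted at the origin on the work surface. World frame = base frame: x ahead of the robot, y to its left, z up, the work surface at z = 0. Lengths are in m, angles in rad, forces in N, time in s.
With the tool pointing down it reaches from about 0.375 to 0.9 m from the base axis. Payload 3.1 kg.
Tool frame: the origin (TCP) lies on the centre line of the jaws, within the pads' length; the fingertips stand 8 mm ahead of it and the grasp point (between the pads) lies 11 mm behind it; z points along the fingers, y is the line along which they close (so a half turn about z gives the same grasp; the last joint's range is limited). The gripper opens to 85 mm and grips with 20 to 120 N. Pads are 22 mm wide; open, the fingers measure 114 mm over their backs; the gripper's body (76 mm by 85 mm) begins 54 mm behind the grasp point. The pads swing forward as they close: fully open they stand 13 mm farther back than shut.
Start: joints at [-1.308, 0.527, 1.433, -0, 1.181, -0.178], TCP at [0.267, -0.565, 0.239] pointing down, gripper open.
Joint ranges: [-3.08, 3.08], [-0.75, 2.2], [0.22, 2.44], [-1.43, 4.57], [0, 2.65], [-2.85, 2.85]. Speed limits (rad/s): [2.79, 2.79, 3.14, 3.14, 3.14, 3.14].

### API

Orientations are given as a unit quaternion [x, y, z, w].
In Python, from station import * gives the robot as it stands.
- The arm moves only by the tool play_rows, never from a script. Its argument "rows" is a list of rows, each a list of 3 entries, a list of its own where there are three numbers: the turn, a rotation vector about the tool's x, y, z in degrees, then the shift along the tool's x, y, z in mm, then the closure, from 0 (fully open) to 1 (shut). In form: [[[ax, ay, az], [dx, dy, dz], jaw], ...]. A call has 1 to 12 rows; each row shifts and turns the commanded pose from where the row before left it, along the tool's axes as they then stand; what a row does not reach is not made up. A row lasts 1/12 s, in which the tool goes at most 41.7 mm and 7.16 degrees, less where a joint would pass 70% of its speed; a pose out of reach is approached as far as the arm can. A call with a gripper value outside its range is refused whole. The fingers move at their own pace and stop on an object; "grip_force" is the grip in N (left out, the last holds). Time passes only in rows, so rows that do not move let the fingers close. It gives the time, the measured TCP pose, the force, the opening and the grip force at its end, in the units of the state.
- sense(): the state, without advancing time (a new reading comes with each control period).
- snapshot(name): name is "scene" or "top" or "wrist"; returns (picture, depth): 384x512x3 uint8, red, green, blue; 384x512 float32, m along the optical axis (not along the pixel's ray), 0 where there is no reading.
- get_calibration(name): a dict with "vfov" (degrees; the focal length in pixels is half the picture's height over the tangent of half this angle, whatever the lens; pixels are square), "cx", "cy" (the principal point, pixels), "k1" (the pictures are not rectified: a ray, as slopes to the right and down, at radius r is drawn at 1 + k1 r^2 times it, then the intrinsics apply), "xyz" and "attitude" of the camera in the world. Camera axes: x right, y down, z forward; pixel columns grow to the right and rows downward; lengths in m; the calibration is good to about 2 mm. A picture is of the moment at which its call begins: read the wrist's pose just before it. get_calibration takes no time and is no camera call; for the wrist camera it gives the pose at the moment of the call.
- sign_off(): hands the job in; it is judged then, once.
The state is a dict: "t": time; "q": joint angles; "qd": joint speeds; "tau": joint torques, N m; "tcp_pos": TCP position; "tool_rot": TCP orientation; "force": force on the tool from outside, world axes, zero at the start; "ft_torque": the same for the moment, N m; "finger_gap": opening from 0.0 (shut) to 1.0 (fully open); "gripper_force": force on a finger pad.
Only numpy, scipy, OpenCV 4.12 (cv2) and the standard library are available. Lean on these libraries where they do the work, as an engineer would, in place of code of your own. Each camera call takes 0.05 s, during which the arm holds its last target. There are 200 camera calls.

## Working session

There is one attempt and no reset: what is moved stays moved. The work goes in short steps, Python scripts to look and compute and a tool call to move; the robot and the scene stay as the last step left them, time stands still between calls to the robot, and variables do not carry over. Pictures are saved under pics/ and viewed, at most 14 in all, crops included, and the job is handed in when it is done.

Besides the shell and the picture viewer there is one more tool, called after "Call:" by a JSON object that holds its "fn" and its "kwargs", one argument or row to a line. play_rows: Moves the arm, as the interface text tells. Its arguments: {"type":"object","properties":{"rows":{"type":"array","items":{"type":"array"}},"grip_force":{"type":"number"}},"required":["rows"]}

```bash
mkdir -p pics; ls; python3 - <<'E'
from station import *
import cv2,numpy as np
for n in ("top","scene"):
    p,d=snapshot(n); cv2.imwrite(f"pics/{n}0.png",p[:,:,::-1]); np.savez(f"pics/{n}0.npz",p=p,d=d)
    print(n,get_calibration(n),(d>0).mean())
print(get_calibration("wrist")); s=sense(); print(s)
E
```

```text
pics
top {'vfov': 53.255276465075745, 'cx': 260.6240241744998, 'cy': 187.40710280642347, 'k1': -0.12619500712307297, 'xyz': array([ 0.48784962, -0.01230986,  1.00332456]), 'attitude': array([-0.70545   ,  0.70816376, -0.01730389,  0.02334433])} 0.9960581461588541
scene {'vfov': 55.40871240633686, 'cx': 253.60328105292635, 'cy': 189.49583197977688, 'k1': -0.048777192015473314, 'xyz': array([ 0.93996496, -0.06529866,  0.72309181]), 'attitude': array([ 0.74627002,  0.607146  , -0.1757018 , -0.20876703])} 0.9959818522135416
{'vfov': 59.00710908425139, 'cx': 252.69372147279458, 'cy': 198.50282504991213, 'k1': -0.09299791011268553, 'xyz': array([ 0.32592581, -0.53617782,  0.37307267]), 'attitude': array([ 0.83769014, -0.53036602, -0.07105198,  0.10926452])}
{'t': 0.1, 'q': array([-1.30748533e+00,  5.28360060e-01,  1.43378166e+00, -1.29101306e-05,
        1.18141182e+00, -1.78523126e-01]), 'qd': array([ 5.26776195e-05, -1.60166816e-03, -3.50111997e-03, -2.40038128e-04,
       -1.34129092e-03,  1.29651109e-03]), 'tau': array([ 6.86747717e-04, -4.43304813e+01, -1.78587055e+01, -9.37783670e-05,
        3.87197564e-03, -1.37926304e-05]), 'tcp_pos': array([ 0.26709138, -0.5643529 ,  0.23843716]), 'tool_rot': array([ 9.75695902e-01,  2.19126778e-01, -4.75165213e-05, -9.79310179e-04]), 'force': array([ 0.04757146, -0.18077545, -0.11592162]), 'ft_torque': array([ 1.74086414e-02,  1.67893207e-02, -4.40094335e-05]), 'gripper_force': 0.0, 'finger_gap': 0.9971846122977731}
```

View pics/top0.png

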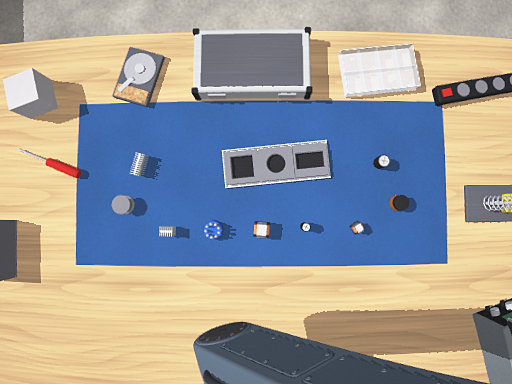

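View pics/scene0.png

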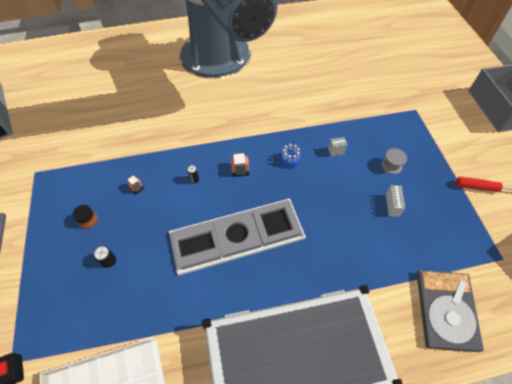

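The top view shows the long heat sink at (143,163), the fat capacitor at (384,161) and the large transformer at (262,229). The tray has the square nest at (242,166), the round one at (276,163) and the oblong one at (310,160). Look-alikes: short sink (167,231), slim cap (307,227), small transformer (358,228). The scene view agrees. Next I measure by depth and height.

```bash
cat > h.py <<'E'
from station import *
import cv2,numpy as np
from scipy.spatial.transform import Rotation as R
def rays(c,uv):
    f=192/np.tan(np.radians(c['vfov']/2)); uv=np.asarray(uv,float).reshape(-1,1,2)
    K=np.array([[f,0,c['cx']],[0,f,c['cy']],[0,0,1.]])
    n=cv2.undistortPoints(uv,K,np.array([c['k1'],0,0,0.]))[:,0]
    return np.c_[n,np.ones(len(n))]@R.from_quat(c['attitude']).as_matrix().T
def cloud(c,d):
    v,u=np.mgrid[:384,:512]; r=rays(c,np.c_[u.ravel(),v.ravel()])
    return (c['xyz']+r*d.reshape(-1,1)).reshape(384,512,3)
def onplane(c,uv,z):
    r=rays(c,uv); return c['xyz']+r*((z-c['xyz'][2])/r[:,2])[:,None]
def rect(pts):   # centre, long side, short side (mm), direction of the long side in degrees
    (cx,cy),(w,h),a=cv2.minAreaRect((pts[:,:2]*1000).astype(np.float32))
    if w<h: w,h,a=h,w,a+90
    return [round(float(x),1) for x in (cx,cy,w,h,(a+90)%180-90)]
E
python3 - <<'E'
from h import *
D=np.load("pics/top0.npz"); p,d=D['p'],D['d']; c=get_calibration("top"); P=cloud(c,d)
print("mat z",np.median(P[240:260,100:400,2]))
m=((P[...,2]>.028)&(P[...,2]<.07)).astype(np.uint8)
m[:105]=0;m[270:]=0;m[:,:85]=0;m[:,440:]=0
n,l,st,ce=cv2.connectedComponentsWithStats(m)
for i in range(1,n):
    if st[i,4]<20: continue
    q=P[l==i]; zt=np.percentile(q[:,2],90); q=q[q[:,2]>zt-.006]
    print(ce[i].round(),st[i,4],"z",round(zt,3),rect(q),q.mean(0).round(4))
# pockets: dark regions in tray
g=p.max(2); m=((g<75)).astype(np.uint8); m[:140]=0;m[188:]=0;m[:,:222]=0;m[:,332:]=0
n,l,st,ce=cv2.connectedComponentsWithStats(m)
for i in range(1,n):
    if st[i,4]<60: continue
    v,u=np.where(l==i); q=onplane(c,np.c_[u,v],.009); print("pocket",ce[i].round(),st[i,4],rect(q),q.mean(0).round(4), np.median(P[l==i][:,2]))
E
```

```text
mat z 0.0014453921289909744
[137. 163.] 145 z 0.042 [606.4, 313.9, 56.4, 25.1, -13.1] [0.6071 0.3137 0.04  ]
[383. 161.] 137 z 0.048 [611.3, -317.1, 30.9, 28.7, 0.9] [ 0.6107 -0.3165  0.0467]
[121. 204.] 267 z 0.04 [501.9, 356.6, 46.9, 46.0, 5.9] [0.5019 0.3562 0.0383]
[400. 202.] 202 z 0.043 [504.6, -362.1, 38.1, 35.8, 89.6] [ 0.5042 -0.3619  0.0411]
[261. 229.] 216 z 0.046 [437.7, -7.3, 37.6, 30.0, -0.3] [ 0.4379 -0.0056  0.0447]
[305. 227.] 65 z 0.048 [443.6, -115.9, 20.2, 17.6, 1.0] [ 0.4441 -0.1159  0.0461]
[358. 228.] 82 z 0.039 [440.6, -251.4, 24.7, 16.0, 38.0] [ 0.4406 -0.2515  0.0374]
[166. 231.] 123 z 0.042 [433.6, 237.4, 33.6, 20.5, -89.9] [0.4332 0.2373 0.0399]
pocket [309. 160.] 401 [617.2, -131.6, 70.8, 39.0, -84.4] [ 0.6171 -0.1315  0.009 ] 0.01047316187740921
pocket [242. 166.] 442 [600.4, 44.8, 55.2, 54.7, -84.6] [0.6005 0.0449 0.009 ] 0.010270671847057988
pocket [276. 163.] 248 [608.8, -43.0, 44.4, 42.1, 89.8] [ 0.6088 -0.0433  0.009 ] 0.01033299151755479
```

Call:
{"fn": "play_rows", "kwargs": {
  "rows": [
    [[0,0,-7],[0,0,0],0],
    [[0,0,-7],[0,0,0],0],
    [[0,0,-7],[0,0,0],0],
    [[0,0,-7],[0,0,0],0],
    [[0,0,-7],[0,0,0],0],
    [[0,0,-7],[0,0,0],0],
    [[0,0,-7],[0,0,0],0],
    [[0,0,-7],[0,0,0],0],
    [[0,0,-7],[0,0,0],0],
    [[0,0,-7],[0,0,0],0],
    [[0,0,0],[0,0,0],0]
  ],
  "grip_force": 50
}}

```text
t: 1.02
tcp_pos: [0.2672, -0.5646, 0.2388]
tool_rot: [0.673, 0.74, 0.0, -0.0]
force: [-0.0, 0.1, 0.4]
finger_gap: 1.004
gripper_force: 0.0
```

```bash
cat >> h.py <<'E'
def go(x,y,z,yaw=None):  # mm; needed shift in tool axes, needed turn about tool z (yaw = direction of tool y)
    s=sense(); M=R.from_quat(s['tool_rot']).as_matrix(); w=np.array([x,y,z])-s['tcp_pos']*1000
    a=np.degrees(np.arctan2(M[1,1],M[0,1]))
    print("t %.2f tcp"%s['t'],(s['tcp_pos']*1000).round(1),"yaw %.1f"%a,"tilt",M[:2,2].round(4),"shift",(M.T@w).round(1),"turn",None if yaw is None else round((a-yaw+90)%180-90,1),"gap %.3f"%s['finger_gap'],s['gripper_force'],s['force'].round(1))
E
python3 -c "
from h import *
go(611,-317,150,5.4)"
```

```text
t 1.02 tcp [ 267.2 -564.6  238.8] yaw 5.4 tilt [-0.0003  0.0011] shift [213.9 365.7  88.9] turn 0.0 gap 1.004 0.0 [-0.   0.1  0.4]
```

Call:
{"fn": "play_rows", "kwargs": {
  "rows": [
    [[0,0,0],[17.8,30.5,7.4],0],
    [[0,0,0],[17.8,30.5,7.4],0],
    [[0,0,0],[17.8,30.5,7.4],0],
    [[0,0,0],[17.8,30.5,7.4],0],
    [[0,0,0],[17.8,30.5,7.4],0],
    [[0,0,0],[17.8,30.5,7.4],0],
    [[0,0,0],[17.8,30.5,7.4],0],
    [[0,0,0],[17.8,30.5,7.4],0],
    [[0,0,0],[17.8,30.5,7.4],0],
    [[0,0,0],[17.8,30.5,7.4],0],
    [[0,0,0],[17.8,30.5,7.4],0],
    [[0,0,0],[17.8,30.5,7.4],0]
  ]
}}

```text
t: 2.02
tcp_pos: [0.613, -0.317, 0.1497]
tool_rot: [0.675, 0.738, -0.0, -0.0]
force: [-0.1, -0.5, 0.8]
finger_gap: 0.997
gripper_force: 0.0
```

Call:
{"fn": "play_rows", "kwargs": {
  "rows": [
    [[0,0,0],[0,0,0],0],
    [[0,0,0],[0,0,0],0]
  ]
}}

```text
t: 2.18
tcp_pos: [0.6128, -0.3162, 0.1492]
tool_rot: [0.673, 0.74, -0.0, -0.001]
force: [-0.6, 0.5, -0.3]
finger_gap: 1.001
gripper_force: 0.0
```

```bash
cat > wl.py <<'E'
from h import *
import sys
# wrist look: python3 wl.py name zlow zhigh
n,zl,zh=sys.argv[1],float(sys.argv[2]),float(sys.argv[3])
c=get_calibration("wrist"); p,d=snapshot("wrist"); cv2.imwrite(f"pics/{n}.png",p[:,:,::-1]); P=cloud(c,d)
m=((P[...,2]>zl)&(P[...,2]<zh)&(d>0)).astype(np.uint8)
k,l,st,ce=cv2.connectedComponentsWithStats(m)
for i in range(1,k):
    if st[i,4]>300:
        q=P[l==i]; zt=np.percentile(q[:,2],90); t=q[q[:,2]>zt-.003]; print(ce[i].round(),st[i,4],"zt",round(zt,4),rect(t),t.mean(0).round(4))
E
python3 wl.py w1 .03 .07; python3 -c "
from h import *
go(611,-317,22,5.4)"
```

```text
[31. 89.] 812 zt 0.0372 [440.6, -249.3, 26.8, 15.7, 30.8] [ 0.4413 -0.2491  0.0363]
[483. 202.] 1242 zt 0.0354 [802.5, -313.9, 175.8, 13.9, -84.3] [ 0.798  -0.3048  0.0343]
[250. 197.] 1520 zt 0.0462 [610.0, -314.3, 30.9, 30.8, -49.7] [ 0.61   -0.3138  0.0453]
[112. 238.] 1929 zt 0.0406 [502.6, -359.3, 39.5, 36.2, 48.9] [ 0.5037 -0.3589  0.0398]
t 2.23 tcp [ 611.9 -317.5  149.7] yaw 5.3 tilt [-0.0015  0.0004] shift [  0.6  -0.6 127.7] turn -0.1 gap 1.001 0.0 [-0.2 -0.7  0.4]
```

View pics/w1.png

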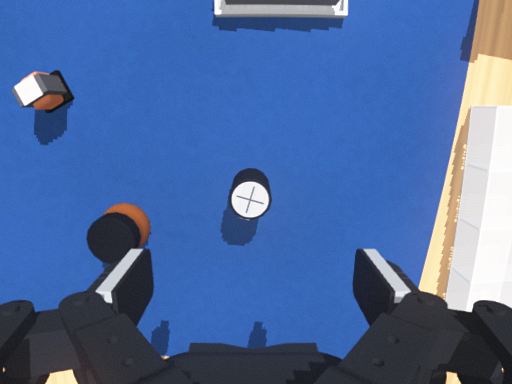

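The wrist view shows the fat capacitor at (250,197), centred between the fingers at (130,275) and (380,275), with no neighbours in the way. I descend and grip.

Call:
{"fn": "play_rows", "kwargs": {
  "rows": [
    [[0,0,0],[2,-1,30],0],
    [[0,0,0],[0,0,30],0],
    [[0,0,0],[0,0,30],0],
    [[0,0,0],[0,0,20],0],
    [[0,0,0],[0,0,17],0],
    [[0,0,0],[0,0,0],1],
    [[0,0,0],[0,0,0],1],
    [[0,0,0],[0,0,0],1],
    [[0,0,0],[0,0,0],1],
    [[0,0,0],[0,0,0],1],
    [[0,0,0],[0,0,0],1],
    [[0,0,0],[0,0,0],1]
  ]
}}

```text
t: 3.23
tcp_pos: [0.6118, -0.3177, 0.0258]
tool_rot: [0.674, 0.739, -0.0, 0.002]
force: [-1.0, -1.6, 6.1]
finger_gap: 0.357
gripper_force: 50.1
```

Call:
{"fn": "play_rows", "kwargs": {
  "rows": [
    [[0,0,0],[0,0,0],1],
    [[0,0,0],[0,0,0],1],
    [[0,0,0],[0,0,0],1],
    [[0,0,0],[0,0,0],1]
  ]
}}

```text
t: 3.57
tcp_pos: [0.6119, -0.3177, 0.0258]
tool_rot: [0.673, 0.739, -0.0, 0.002]
force: [-0.9, -0.6, 5.6]
finger_gap: 0.357
gripper_force: 50.1
```

```bash
python3 -c "
from h import *
go(609,-43,32,5.4)"
```

```text
t 3.57 tcp [ 611.9 -317.7   25.8] yaw 5.3 tilt [ 0.0029 -0.0029] shift [273.7  22.7  -7. ] turn -0.1 gap 0.357 50.11981559917331 [-0.9 -0.6  5.6]
```

Call:
{"fn": "play_rows", "kwargs": {
  "rows": [
    [[0,0,0],[0,0,-25],1],
    [[0,0,0],[0,0,-30],1],
    [[0,0,0],[34.2,2.8,0],1],
    [[0,0,0],[34.2,2.8,0],1],
    [[0,0,0],[34.2,2.8,0],1],
    [[0,0,0],[34.2,2.8,0],1],
    [[0,0,0],[34.2,2.8,0],1],
    [[0,0,0],[34.2,2.8,0],1],
    [[0,0,0],[34.2,2.8,0],1],
    [[0,0,0],[34.2,2.8,0],1],
    [[0,0,0],[0,0,0],1],
    [[0,0,0],[0,0,0],1]
  ]
}}

```text
t: 4.57
tcp_pos: [0.6073, -0.0396, 0.0788]
tool_rot: [0.672, 0.741, -0.0, -0.0]
force: [0.1, 0.5, 0.1]
finger_gap: 0.354
gripper_force: 49.7
```

```bash
python3 wl.py w2 .002 .03; python3 -c "
from h import *
go(609,-43,34,5.4)"
```

```text
[254. 114.] 39057 zt 0.0205 [602.6, 12.2, 143.2, 84.8, -84.6] [0.6024 0.0163 0.0199]
[ 14. 136.] 1798 zt 0.0246 [457.7, -3.6, 23.1, 4.2, -88.1] [ 0.4576 -0.0033  0.0251]
[498. 293.] 2059 zt 0.0269 [780.4, -83.0, 57.6, 6.2, -82.6] [ 0.7811 -0.0849  0.0268]
[ 19. 292.] 954 zt 0.0269 [451.6, -110.3, 21.0, 8.1, -62.9] [ 0.452  -0.1087  0.0269]
[253. 327.] 3187 zt 0.0201 [613.8, -109.0, 67.5, 36.6, 4.2] [ 0.6131 -0.1132  0.0196]
t 4.62 tcp [607.9 -41.2  78.8] yaw 5.4 tilt [ 0.0007 -0.0005] shift [-1.8  0.9 44.8] turn 0.0 gap 0.355 49.659575193654746 [ 0.2 -0.6 -0.3]
```

View pics/w2.png

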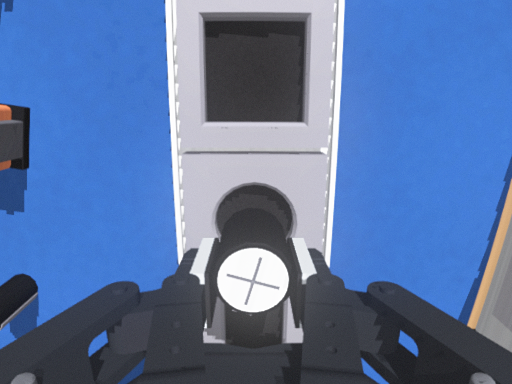

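The cap hangs upright at (253,280), in line with the round pocket at (255,215). The square pocket is at (255,70), and the block row runs straight down the picture. I check both positions by ray before lowering.

```bash
python3 -c "
from h import *
c=get_calibration('wrist')
print('cap',onplane(c,[[253,280]],.099)*1000)
print('round rim left/right/top',onplane(c,[[215,218],[293,218],[254,183]],.020).round(4)*1000)
print('square rim',onplane(c,[[202,12],[310,12],[204,123],[307,124]],.020).mean(0)*1000)
"
```

```text
cap [[607.18703327 -37.49174733  99.        ]]
round rim left/right/top [[584.8 -41.2  20. ]
 [631.4 -36.8  20. ]
 [606.  -17.7  20. ]]
square rim [600.94693231  45.66997718  20.        ]
```

Call:
{"fn": "play_rows", "kwargs": {
  "rows": [
    [[0,0,0],[-4.5,1.5,15],1],
    [[0,0,0],[0,0,15],1],
    [[0,0,0],[0,0,8],1],
    [[0,0,0],[0,0,6],1],
    [[0,0,0],[0,0,0],1],
    [[0,0,0],[0,0,0],1],
    [[0,0,0],[0,0,0],0.5],
    [[0,0,0],[0,0,0],0.4],
    [[0,0,0],[0,0,0],0.3],
    [[0,0,0],[0,0,0],0.2],
    [[0,0,0],[0,0,-10],0.1],
    [[0,0,0],[0,0,-30],0]
  ]
}}

```text
t: 5.62
tcp_pos: [0.6065, -0.0456, 0.0715]
tool_rot: [0.674, 0.739, -0.002, -0.004]
force: [-0.1, -0.3, 0.1]
finger_gap: 0.998
gripper_force: 0.0
```

Call:
{"fn": "play_rows", "kwargs": {
  "rows": [
    [[0,0,0],[0,0,-40],0],
    [[0,0,0],[0,0,-20],0],
    [[0,0,0],[0,0,0],0],
    [[0,0,0],[0,0,0],0]
  ]
}}

```text
t: 5.95
tcp_pos: [0.6106, -0.0465, 0.1367]
tool_rot: [0.673, 0.739, 0.001, 0.002]
force: [-0.1, 0.6, -0.5]
finger_gap: 1.0
gripper_force: 0.0
```

```bash
python3 wl.py w3 .03 .08; python3 -c "
from h import *
go(438,-6,100,0)"
```

```text
[490. 225.] 7640 zt 0.062 [786.2, -60.9, 92.6, 25.3, -73.6] [ 0.7929 -0.0696  0.0617]
[ 22. 121.] 2387 zt 0.045 [444.4, -3.0, 29.6, 24.4, -4.7] [ 0.4447 -0.0029  0.0442]
[251. 202.] 1916 zt 0.0552 [609.1, -43.7, 31.4, 30.8, 29.7] [ 0.609  -0.0433  0.0544]
[ 35. 266.] 846 zt 0.0459 [444.9, -113.1, 21.7, 21.5, 14.6] [ 0.4455 -0.1123  0.0451]
t 6.00 tcp [609.4 -46.2 135.1] yaw 5.3 tilt [ 0.0005 -0.0001] shift [  55.9 -166.9   35. ] turn 5.3 gap 1.002 0.0 [-0.5 -0.2 -0.4]
```

View pics/w3.png

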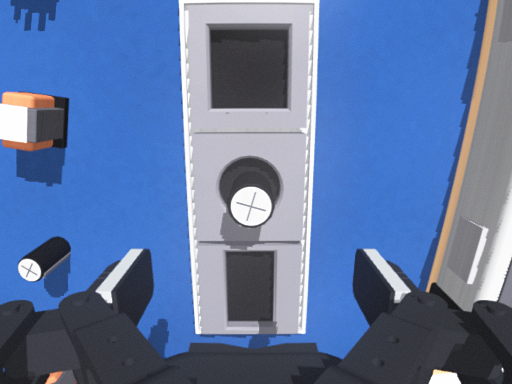

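The cap stands in its nest: the top is at 55 mm height and the centre at (609,-43). The transformer is at (30,121) with its core across the picture. I go above it next.

Call:
{"fn": "play_rows", "kwargs": {
  "rows": [
    [[0,0,0],[9,-28,-2],0],
    [[0,0,0],[9,-28,-2],0],
    [[0,0,0],[9,-28,-2],0],
    [[0,0,0],[9,-28,-2],0],
    [[0,0,0],[9,-28,-2],0],
    [[0,0,0],[9,-27,-2],0],
    [[0,0,0],[0,0,0],0],
    [[0,0,0],[0,0,0],0]
  ]
}}

```text
t: 6.67
tcp_pos: [0.4355, -0.0072, 0.1455]
tool_rot: [0.673, 0.739, -0.001, -0.002]
force: [0.4, 0.1, 0.2]
finger_gap: 1.0
gripper_force: 0.0
```

```bash
python3 wl.py w4 .035 .08; python3 -c "
from h import *
go(438,-6,22,0)"
```

```text
[257. 194.] 2405 zt 0.045 [437.5, -2.5, 40.1, 24.4, -4.9] [ 0.4374 -0.0022  0.0443]
[467. 267.] 1679 zt 0.055 [608.6, -43.7, 31.7, 31.2, -85.8] [ 0.6076 -0.043   0.0543]
[252. 326.] 628 zt 0.046 [444.0, -113.2, 21.3, 21.2, -84.1] [ 0.4439 -0.1123  0.0451]
t 6.72 tcp [437.8  -7.9 145.8] yaw 5.3 tilt [-0.0014  0.0004] shift [  1.8   0.5 123.8] turn 5.3 gap 0.999 0.0 [ 0.3 -1.   0.6]
```

View pics/w4.png

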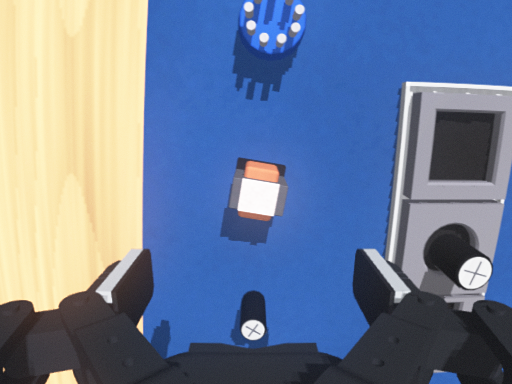

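The wrist view shows the transformer at (258,195). The core lies at -5° and there is free room on both finger sides, with the slim cap at (253,320) well away. I turn by 10°, descend and grip.

Call:
{"fn": "play_rows", "kwargs": {
  "rows": [
    [[0,0,5],[4,0,10],0],
    [[0,0,5],[0,0,30],0],
    [[0,0,0],[0,0,30],0],
    [[0,0,0],[0,0,30],0],
    [[0,0,0],[0,0,15],0],
    [[0,0,0],[0,0,8],0],
    [[0,0,0],[0,0,0],0],
    [[0,0,0],[0,0,0],1],
    [[0,0,0],[0,0,0],1],
    [[0,0,0],[0,0,0],1],
    [[0,0,0],[0,0,0],1],
    [[0,0,0],[0,0,0],1]
  ]
}}

```text
t: 7.72
tcp_pos: [0.4387, -0.0042, 0.0247]
tool_rot: [0.735, 0.678, 0.001, 0.001]
force: [-0.4, 0.4, 5.4]
finger_gap: 0.457
gripper_force: 51.4
```

Call:
{"fn": "play_rows", "kwargs": {
  "rows": [
    [[0,0,0],[0,0,0],1],
    [[0,0,0],[0,0,0],1],
    [[0,0,0],[0,0,0],1],
    [[0,0,0],[0,0,0],1],
    [[0,0,0],[0,0,0],1]
  ]
}}

```text
t: 8.13
tcp_pos: [0.4387, -0.0042, 0.0247]
tool_rot: [0.735, 0.678, 0.001, 0.001]
force: [-0.6, -0.5, 6.8]
finger_gap: 0.458
gripper_force: 51.5
```

```bash
python3 -c "
from h import *
go(601,43,80,5.4)"
```

```text
t 8.13 tcp [438.7  -4.2  24.7] yaw -4.7 tilt [ 0.0026 -0.0007] shift [ 60.3 158.1 -54.9] turn -10.1 gap 0.458 51.50530457496643 [-0.6 -0.5  6.8]
```

Call:
{"fn": "play_rows", "kwargs": {
  "rows": [
    [[0,0,0],[0,0,-25],1],
    [[0,0,0],[0,0,-33],1],
    [[0,0,0],[10,26.3,0],1],
    [[0,0,0],[10,26.3,0],1],
    [[0,0,0],[10,26.3,0],1],
    [[0,0,0],[10,26.3,0],1],
    [[0,0,0],[10,26.3,0],1],
    [[0,0,0],[10,26.3,0],1],
    [[0,0,-5],[0,0,0],1],
    [[0,0,-5],[0,0,0],1],
    [[0,0,0],[0,0,0],1],
    [[0,0,0],[0,0,0],1]
  ]
}}

```text
t: 9.13
tcp_pos: [0.5994, 0.043, 0.0815]
tool_rot: [0.674, 0.738, -0.0, -0.0]
force: [0.3, -0.2, -1.8]
finger_gap: 0.458
gripper_force: 51.5
```

```bash
python3 wl.py w5 .06 .12; python3 -c "
from h import *
go(601,45,33,5.4)"
```

```text
[253. 265.] 14143 zt 0.1107 [598.9, 44.9, 66.7, 25.7, 4.8] [0.5983 0.0493 0.1132]
t 9.18 tcp [599.4  42.9  81.5] yaw 5.2 tilt [-0.0008  0.0001] shift [ 1.9  1.8 48.5] turn -0.2 gap 0.459 51.52537643909454 [-1.4  0.  -1.6]
```

View pics/w5.png

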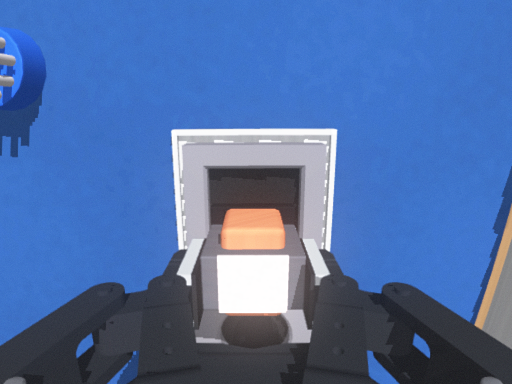

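The transformer hangs upright at (253,283), centred on the square pocket at x≈254 and squared to it. I lower it.

Call:
{"fn": "play_rows", "kwargs": {
  "rows": [
    [[0,0,0],[0,1.8,15],1],
    [[0,0,0],[0,0,15],1],
    [[0,0,0],[0,0,10],1],
    [[0,0,0],[0,0,8],1],
    [[0,0,0],[0,0,0],1],
    [[0,0,0],[0,0,0],1],
    [[0,0,0],[0,0,0],0.4],
    [[0,0,0],[0,0,0],0.3],
    [[0,0,0],[0,0,0],0.2],
    [[0,0,0],[0,0,0],0.1],
    [[0,0,0],[0,0,-10],0],
    [[0,0,0],[0,0,-30],0]
  ]
}}

```text
t: 10.18
tcp_pos: [0.5988, 0.0433, 0.0707]
tool_rot: [0.674, 0.739, -0.003, -0.004]
force: [0.1, 0.7, -0.6]
finger_gap: 1.002
gripper_force: 0.0
```

Call:
{"fn": "play_rows", "kwargs": {
  "rows": [
    [[0,0,0],[0,0,-40],0],
    [[0,0,0],[0,0,-20],0],
    [[0,0,0],[0,0,0],0],
    [[0,0,0],[0,0,0],0]
  ]
}}

```text
t: 10.52
tcp_pos: [0.6029, 0.043, 0.1357]
tool_rot: [0.674, 0.739, 0.001, 0.002]
force: [0.5, -0.0, -0.1]
finger_gap: 1.001
gripper_force: 0.0
```

```bash
python3 wl.py w6 .03 .08; python3 -c "
from h import *
go(606,314,150,77)"
```

```text
[21. 49.] 407 zt 0.0405 [435.9, 137.2, 27.9, 10.0, 2.6] [0.4362 0.1364 0.0397]
[494. 232.] 5440 zt 0.0611 [786.7, 20.6, 70.8, 17.4, -76.7] [0.7903 0.0113 0.061 ]
[250. 202.] 3043 zt 0.0539 [601.2, 44.6, 40.0, 24.0, 5.3] [0.6012 0.0449 0.0532]
[250. 314.] 1824 zt 0.0549 [609.3, -43.5, 31.4, 31.3, -60.6] [ 0.6089 -0.0427  0.0542]
t 10.57 tcp [601.7  43.1 134.1] yaw 5.3 tilt [ 0.0007 -0.0001] shift [269.4  29.4 -15.9] turn -71.7 gap 1.002 0.0 [ 0.3  0.2 -0.7]
```

Call:
{"fn": "play_rows", "kwargs": {
  "rows": [
    [[0,0,0],[34,3.7,-2],0],
    [[0,0,0],[34,3.7,-2],0],
    [[0,0,0],[34,3.7,-2],0],
    [[0,0,0],[34,3.7,-2],0],
    [[0,0,0],[34,3.7,-2],0],
    [[0,0,0],[34,3.7,-2],0],
    [[0,0,0],[34,3.7,-2],0],
    [[0,0,0],[31,3.5,-2],0]
  ]
}}

```text
t: 11.23
tcp_pos: [0.6046, 0.3153, 0.1472]
tool_rot: [0.673, 0.739, -0.002, -0.001]
force: [-0.1, 0.2, 0.5]
finger_gap: 1.001
gripper_force: 0.0
```

Call:
{"fn": "play_rows", "kwargs": {
  "rows": [
    [[0,0,-7],[0,0,0],0],
    [[0,0,-7],[0,0,0],0],
    [[0,0,-7],[0,0,0],0],
    [[0,0,-7],[0,0,0],0],
    [[0,0,-7],[0,0,0],0],
    [[0,0,-7],[0,0,0],0],
    [[0,0,-7],[0,0,0],0],
    [[0,0,-7],[0,0,0],0],
    [[0,0,-7],[0,0,0],0],
    [[0,0,-7],[0,0,0],0],
    [[0,0,0],[0,0,0],0],
    [[0,0,0],[0,0,0],0]
  ]
}}

```text
t: 12.23
tcp_pos: [0.6052, 0.3132, 0.1476]
tool_rot: [0.129, 0.992, -0.001, -0.002]
force: [0.5, 0.6, 1.2]
finger_gap: 1.004
gripper_force: 0.0
```

```bash
python3 wl.py w7 .03 .08; python3 -c "
from h import *
go(606,314,21,77)"
```

```text
[84.  6.] 567 zt 0.0402 [444.7, 239.0, 33.0, 9.9, 72.0] [0.4423 0.2354 0.0393]
[279.  40.] 4326 zt 0.0389 [502.1, 359.4, 49.2, 48.9, -64.0] [0.5021 0.3594 0.038 ]
[258. 200.] 2172 zt 0.0406 [606.0, 317.6, 56.4, 24.0, -15.4] [0.6055 0.3176 0.0398]
t 12.28 tcp [605.5 313.3 148. ] yaw 75.1 tilt [-0.0027 -0.0009] shift [ -0.6   1.  127. ] turn -1.9 gap 1.000 0.0 [ 0.3 -0.1  0.2]
```

View pics/w7.png

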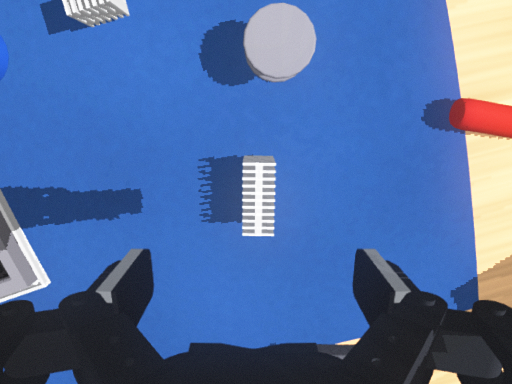

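The sink is at (258,200), squared to the jaws, with the knob at (280,42) clear of the fingers. I descend and grip.

Call:
{"fn": "play_rows", "kwargs": {
  "rows": [
    [[0,0,0],[0,2.5,10],0],
    [[0,0,0],[0,0,30],0],
    [[0,0,0],[0,0,30],0],
    [[0,0,0],[0,0,30],0],
    [[0,0,0],[0,0,18],0],
    [[0,0,0],[0,0,10],0],
    [[0,0,0],[0,0,0],0],
    [[0,0,0],[0,0,0],1],
    [[0,0,0],[0,0,0],1],
    [[0,0,0],[0,0,0],1],
    [[0,0,0],[0,0,0],1],
    [[0,0,0],[0,0,0],1]
  ]
}}

```text
t: 13.28
tcp_pos: [0.6076, 0.3163, 0.0229]
tool_rot: [0.128, 0.992, 0.0, 0.001]
force: [-0.4, 0.7, 1.3]
finger_gap: 0.294
gripper_force: 0.0
```

Call:
{"fn": "play_rows", "kwargs": {
  "rows": [
    [[0,0,0],[0,0,0],1],
    [[0,0,0],[0,0,0],1],
    [[0,0,0],[0,0,0],1],
    [[0,0,0],[0,0,0],1],
    [[0,0,0],[0,0,0],1],
    [[0,0,0],[0,0,0],1]
  ]
}}

```text
t: 13.78
tcp_pos: [0.6078, 0.3164, 0.023]
tool_rot: [0.128, 0.992, 0.001, 0.001]
force: [-0.4, -0.2, 5.6]
finger_gap: 0.274
gripper_force: 50.4
```

```bash
python3 -c "
from h import *
go(617.5,-131.5,130,5.4)"
```

```text
t 13.78 tcp [607.8 316.4  23. ] yaw 75.3 tilt [0.0023 0.0008] shift [-123.2 -430.6 -107.3] turn 69.9 gap 0.274 50.36432683467865 [-0.4 -0.2  5.6]
```

Call:
{"fn": "play_rows", "kwargs": {
  "rows": [
    [[0,0,0],[0,0,-30],1],
    [[0,0,0],[0,0,-40],1],
    [[0,0,7],[0,0,-38],1],
    [[0,0,7],[0,0,0],1],
    [[0,0,7],[0,0,0],1],
    [[0,0,7],[0,0,0],1],
    [[0,0,7],[0,0,0],1],
    [[0,0,7],[0,0,0],1],
    [[0,0,7],[0,0,0],1],
    [[0,0,7],[0,0,0],1],
    [[0,0,7],[0,0,0],1],
    [[0,0,7],[0,0,0],1]
  ]
}}

```text
t: 14.78
tcp_pos: [0.6063, 0.3158, 0.1289]
tool_rot: [0.676, 0.737, -0.001, -0.0]
force: [0.0, 0.1, -0.3]
finger_gap: 0.269
gripper_force: 49.4
```

Call:
{"fn": "play_rows", "kwargs": {
  "rows": [
    [[0,0,0],[-37.2,-2.6,0],1],
    [[0,0,0],[-37.2,-2.6,0],1],
    [[0,0,0],[-37.2,-2.6,0],1],
    [[0,0,0],[-37.2,-2.6,0],1],
    [[0,0,0],[-37.2,-2.6,0],1],
    [[0,0,0],[-37.2,-2.6,0],1],
    [[0,0,0],[-37.2,-2.6,0],1],
    [[0,0,0],[-37.2,-2.6,0],1],
    [[0,0,0],[-37.2,-2.6,0],1],
    [[0,0,0],[-37.2,-2.6,0],1],
    [[0,0,0],[-37.2,-2.6,0],1],
    [[0,0,0],[-37.2,-2.6,0],1]
  ]
}}

```text
t: 15.78
tcp_pos: [0.6165, -0.133, 0.1291]
tool_rot: [0.674, 0.739, -0.0, -0.001]
force: [0.8, 0.2, -0.4]
finger_gap: 0.268
gripper_force: 49.4
```

Call:
{"fn": "play_rows", "kwargs": {
  "rows": [
    [[0,0,0],[0,0,0],1],
    [[0,0,0],[0,0,0],1]
  ]
}}

```text
t: 15.95
tcp_pos: [0.6169, -0.1339, 0.1291]
tool_rot: [0.675, 0.738, 0.0, -0.0]
force: [-0.6, 0.3, -1.0]
finger_gap: 0.27
gripper_force: 49.4
```

```bash
python3 wl.py w8 .135 .17; python3 -c "
from h import *
go(617.5,-131,31.5,5.4)"
```

```text
[254. 274.] 12352 zt 0.1639 [620.2, -130.1, 59.0, 22.6, 5.2] [ 0.6195 -0.1242  0.1663]
t 16.00 tcp [ 616.5 -132.   129. ] yaw 5.2 tilt [-0.0012  0.001 ] shift [ 0.8  1.2 97.5] turn -0.2 gap 0.272 49.43389892578125 [ 0.2 -1.1 -0.7]
```

View pics/w8.png

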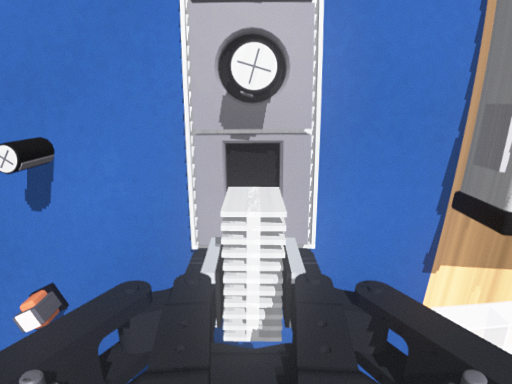

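The sink hangs upright at x≈253, aligned with the oblong pocket at (253,165). Its top face spans rows 215 to 342. I check the offset along the row.

```bash
python3 -c "
from h import *
c=get_calibration('wrist')
q=onplane(c,[[253,215],[253,341]],.147)*1000; print(q,q.mean(0),'len',np.linalg.norm(q[0]-q[1]))
print('pocket far edge',onplane(c,[[253,141]],.020)*1000,'block edge far',onplane(c,[[253,133]],.020)*1000)
"
```

```text
[[ 613.60811941 -103.49253272  147.        ]
 [ 618.49393627 -157.36014763  147.        ]] [ 616.05102784 -130.42634018  147.        ] len 54.08873397391939
pocket far edge [[612.29914766 -88.77032284  20.        ]] block edge far [[611.78912887 -83.14288093  20.        ]]
```

Call:
{"fn": "play_rows", "kwargs": {
  "rows": [
    [[0,0,0],[0,1,30],1],
    [[0,0,0],[0,0,30],1],
    [[0,0,0],[0,0,15],1],
    [[0,0,0],[0,0,12],1],
    [[0,0,0],[0,0,6],1],
    [[0,0,0],[0,0,4],1],
    [[0,0,0],[0,0,0],1],
    [[0,0,0],[0,0,0],1]
  ]
}}

```text
t: 16.67
tcp_pos: [0.619, -0.1311, 0.0334]
tool_rot: [0.673, 0.739, 0.0, 0.001]
force: [0.8, 0.4, -0.3]
finger_gap: 0.269
gripper_force: 49.5
```

```bash
python3 -c "
from h import *
go(617.5,-131,31,5.4)"
```

```text
t 16.67 tcp [ 619.  -131.1   33.4] yaw 5.4 tilt [ 0.0019 -0.0008] shift [ 0.2 -1.5  2.4] turn -0.0 gap 0.269 49.47401404380798 [ 0.8  0.4 -0.3]
```

No contact yet and about 2 mm above the floor, so I go a little lower and release.

Call:
{"fn": "play_rows", "kwargs": {
  "rows": [
    [[0,0,0],[0,-1,2],1],
    [[0,0,0],[0,0,0],1],
    [[0,0,0],[0,0,0],0.6],
    [[0,0,0],[0,0,0],0.5],
    [[0,0,0],[0,0,0],0.4],
    [[0,0,0],[0,0,0],0.3],
    [[0,0,0],[0,0,0],0.1],
    [[0,0,0],[0,0,-10],0],
    [[0,0,0],[0,0,-30],0],
    [[0,0,0],[0,0,-40],0],
    [[0,0,0],[0,0,-40],0],
    [[0,0,0],[0,0,0],0]
  ]
}}

```text
t: 17.67
tcp_pos: [0.6223, -0.1333, 0.1595]
tool_rot: [0.673, 0.739, 0.003, 0.008]
force: [1.4, -0.6, 0.7]
finger_gap: 1.0
gripper_force: 0.0
```

Call:
{"fn": "play_rows", "kwargs": {
  "rows": [
    [[0,0,0],[0,0,0],0],
    [[0,0,0],[0,0,0],0]
  ]
}}

```text
t: 17.83
tcp_pos: [0.6168, -0.1312, 0.151]
tool_rot: [0.674, 0.739, 0.0, 0.0]
force: [-0.3, -0.4, 0.4]
finger_gap: 1.001
gripper_force: 0.0
```

```bash
python3 wl.py w9 .03 .08; python3 -c "
from h import *
p,d=snapshot('scene'); cv2.imwrite('pics/scene9.png',p[:,:,::-1])
p,d=snapshot('top'); P=cloud(get_calibration('top'),d)
for n,x in dict(cap_slim=(444,-116),trafo_small=(441,-251),sink_short=(433,237)).items():
    m=(np.hypot(*(P[...,:2]*1000-x).transpose(2,0,1))<40)&(P[...,2]>.03)
    print(n,(P[m].mean(0)*1000).round(1),m.sum())
go(617,-131,150)"
```

```text
[492. 140.] 7614 zt 0.0623 [783.4, -84.9, 95.4, 29.1, -74.5] [ 0.791  -0.1     0.0623]
[254.  75.] 1902 zt 0.0555 [609.2, -44.2, 31.4, 30.4, 5.5] [ 0.6091 -0.0441  0.0545]
[ 31. 155.] 865 zt 0.0461 [444.5, -113.0, 21.6, 20.4, -1.8] [ 0.4454 -0.1129  0.0453]
[255. 197.] 2549 zt 0.0495 [618.1, -129.6, 56.6, 23.7, -85.3] [ 0.6178 -0.1288  0.0488]
cap_slim [445.7 -96.7 648.8] 2210
trafo_small [ 439.  -259.7   36.3] 19
sink_short [432.9 236.9  39.3] 116
t 17.98 tcp [ 615.9 -130.9  148.9] yaw 5.3 tilt [-0.0034  0.0014] shift [-0.2  1.1 -1.1] turn None gap 1.002 0.0 [ 0.4 -0.2 -1.3]
```

View pics/scene9.png

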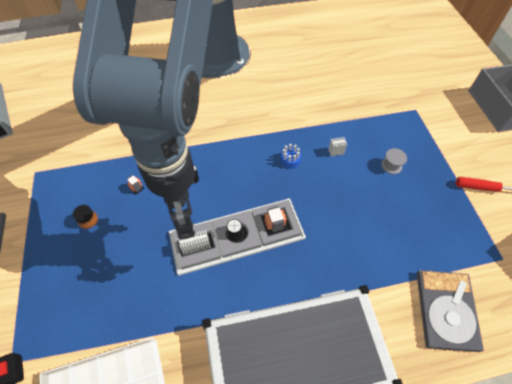

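The scene shows the sink at (195,243), the cap at (235,230) and the transformer at (277,218), each standing in its nest. The sink's top is at 49 mm and its centre at (618,-130). The small transformer (135,183) and short sink (338,146) are where they were; the arm hides the slim cap here, but the wrist look put it at (444,-113), unmoved. I hand the job in.

```bash
python3 -c "
from station import *
print(sign_off())"
```

```text
the job is handed in; nothing more can be done
None
```

I handed the job in at about 18 s, with the fat capacitor, large transformer and long heat sink standing in their nests at floor height and the three look-alikes unmoved by my last camera checks; the hand-in gave no verdict.

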